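# Close up the incubator and set its vent needle

## Robot

A 6-joint arm with a two-finger parallel gripper is mounted at the origin on the work surface. World frame = base frame: x ahead of the robot, y to its left, z up, the work surface at z = 0. Lengths are in m, angles in rad, forces in N, time in s.
With the tool pointing down it reaches from about 0.4 to 0.825 m from the base axis. Payload 7 kg.
Tool frame: the origin (TCP) lies midway between the tips of the shut fingers; the grasp point (between the pads) lies 19 mm behind it (manip.tcp_to_grasp is the distance from the TCP to the grasp point, in m); x points along the fingers, z is the direction in which the jaws open and shut, and the axes are right-handed (so a half turn about x gives the same grasp; the last joint's range is limited). The gripper opens to 88 mm and grips with 3 to 60 N. Pads are 19 mm wide; open, the fingers measure 130 mm over their backs; the gripper's body (78 mm by 193 mm) begins 47 mm behind the grasp point.
Start: joints at [-1.033, 0.359, 0.012, 0, -1.224, -0.288], TCP at [0.167, -0.654, 0.203] pointing down, gripper open.
Joint ranges: [-3.07, 3.07], [-1.43, 2.12], [-1.02, 1.25], [-3.03, 1.67], [-3.05, -0], [-3.03, 3.03]. Speed limits (rad/s): [2.39, 2.39, 3.01, 3.14, 3.14, 3.14].

## Interface

Orientations are given as a rotation vector (axis times angle).
In Python, from station import manip, optics gives the robot as it stands.
- The arm moves only by the tool play_rows, never from a script. Its argument "moves" is a list of rows, each a list of 7 numbers: the turn, a rotation vector about the tool's x, y, z in degrees, then the shift along the tool's x, y, z in cm, then the finger opening in cm, from 0 to 8.76. In form: [[ax, ay, az, x, y, z, gripper], ...]. A call has 1 to 5 rows; each row is the pose to reach, as a shift and turn from the pose commanded when the call began, along the tool's axes at that moment; what a row does not reach only later rows make up. A row lasts 1/8 s, in which the tool goes at most 62.5 mm and 10.7 degrees, less where a joint would pass 70% of its speed; a pose out of reach is approached as far as the arm can. A call with a gripper value outside its range is refused whole. The fingers move at their own pace and stop on an object; "newtons" is the grip in N (left out, the last holds). Time passes only in rows, so rows that repeat a pose let the fingers close. It gives the time, the measured TCP pose, the force and the opening at its end, in the units of the state.
- manip.sense(): the state, without advancing time (a new reading comes with each control period).
- optics.grab_frame(name): name is "scene" or "top"; returns the picture (400x640x3 uint8, red, green, blue); there is no depth.
- optics.camera_info(name): a dict with "fx", "fy", "cx", "cy" (pixels), "R" (3x3) and "t" (3): a world point X has camera coordinates R X + t. Camera axes: x right, y down, z forward; pixel columns grow to the right and rows downward; lengths in m; the calibration is good to about 2 mm. A picture is of the moment at which its call begins. camera_info takes no time and is no camera call.
- manip.close_job(): hands the job in, once; it reports no verdict.
The state is a dict: "time": time; "joints": joint angles; "qvel": joint speeds; "joint_efforts": joint torques, N m; "position": TCP position; "ee_rot": TCP orientation; "contact_force": force on the tool from outside, world axes, zero at the start; "torque": the same for the moment, N m; "opening": finger opening in m.
Only numpy, scipy, OpenCV 4.12 (cv2) and the standard library are available. Lean on these libraries where they do the work, as an engineer would, in place of code of your own. Each camera call takes 0.05 s, during which the arm holds its last target. There are 200 camera calls.

## Task

Push the open door of the white bench incubator shut, without slamming it, until it rides over its sprung catch and is fully home. Then turn the knob on the incubator's top until the tip of the black needle on the dial points at the raised mark on the dial's rim. Leave the other things on the bench and on the incubator where they stand.

Things in the scene. Friction and masses are not known exactly. Their poses are not given: they have to be found in the camera images.
- incubator: White bench incubator, fixed, 260 deep (its x) x 300 wide (its y) x 235 high. Origin: on the bench under the middle of its front edge. Its x axis points from the front into the depth (door on the -x side), y to the left of someone facing the front, z up. On the flat top (z = 235): knob axis at x 60, y -70; dial centre at x 75, y 75.
- door (a joint): Door angle (rad): 0 fully home, growing to 1.7 as it opens towards the incubator's -x. Panel 280 wide, 225 high (5 to 230 above the bench), 18 thick, 0.9 kg; light friction, stays where left. A sprung ball catch stops it at about 0.065 (free edge 18 mm ajar) and springs it back open unless it is pushed, with about 7 N at door_push, past about 0.024; then it snaps home and is held.
- door_axis (a point): Point on the door's vertical hinge line, 215 above the bench, at x -9, y -140 in the incubator's frame (the hinge is at the front's right edge). Does not move with the door. The line runs through the middle of the door's thickness.
- door_push (a point): Point on the door's outer face, 200 from the hinge, 210 above the bench, 20 below the door's top: a good place to push. Moves with the door; its x axis is the door's inward normal, y points from hinge to free edge. Lower on the face, 250 from the hinge, is a vertical bar handle standing 35 off it, 65 to 155 above the bench; the face above that is clear.
- knob (a joint): Angle of the knob (rad), 0 to 4.0, growing clockwise seen from above. Stays where left; needs about 0.04 Nm.
- knob_grip (a point): On the knob's axis, 272 above the bench: the height to grip. The knob is a black bar 42 long, 14 wide, 32 tall (top 279 above the bench) on a disc of 44 diameter over a flat base of 68 diameter. The point turns with the knob: its x axis runs along the bar, which at joint 0 lies along the incubator's x.
- needle_tip (a point): Tip of the thin black needle, 44 from the dial centre, 8 above the incubator's top. The needle is geared to the knob: it turns the same way by half the knob's angle (knob 1 rad = needle 0.5 rad clockwise seen from above). Its x axis points from the dial centre to the tip.
- mark (a point): Inner end of the raised black mark on the dial's rim, 44 from the dial centre, where the needle's tip must come. The mark is 13 long (radially), 6 wide, 8 high, the only one; x axis outwards. At the start the needle stands 0.4 to 1.2 rad anticlockwise of it, so the knob must be turned clockwise (its joint grows).
- reagent_bottle: White bottle, 60 diameter, 130 high, loose, standing on the bench beyond the incubator's hinge side; origin under its centre. Leave alone.
- beaker: Glass beaker, 66 diameter, 80 high, loose on the bench. Leave alone.
- jar: Amber jar with black cap, 52 diameter, 60 high, loose on the incubator's top behind the knob and dial; origin under its centre. Leave alone.
- dish: Clear covered dish, 94 diameter, 17 high, loose on the bench. Leave alone.
- tube_rack: Grey tube rack, 70 x 160 x 40, loose on the bench. Leave alone.

How it is judged:
On the way, in this order (a step that is already met when the one before it is completed fails the run):
1. the door is fully home on its catch (value of joint door below 0.012 rad), for 0.2 s.
2. the needle's tip points at the mark (value of joint door below 0.012 rad and horizontal distance between needle_tip and mark below 0.003 m), for 0.2 s.
At the end, for the whole second after the job is handed in: The door is fully home on its catch (joint below 0.012 rad, under 3.5 mm at its free edge), the needle's tip is within 3 mm of the mark point at the inner end of the mark (half the mark's width either side), and the knob is at rest (all of step 2 and velocity of joint knob between -0.05 and 0.05 rad/s); the robot touches nothing.
It fails at once if the door is slammed (swung shut faster than 2 rad/s before it reaches the catch) (value of joint door above 0.08 rad and velocity of joint door below -2 rad/s).
It fails at once if a bystander is moved more than 30 mm or tipped over ((distance of reagent_bottle from where it was at the start of the episode above 0.03 m or angle between reagent_bottle's own z axis and vertical above 0.5 rad) or (distance of beaker from where it was at the start of the episode above 0.03 m or angle between beaker's own z axis and vertical above 0.5 rad) or (distance of jar from where it was at the start of the episode above 0.03 m or angle between jar's own z axis and vertical above 0.5 rad) or (distance of dish from where it was at the start of the episode above 0.03 m or angle between dish's own z axis and vertical above 0.5 rad) or (distance of tube_rack from where it was at the start of the episode above 0.03 m or angle between tube_rack's own z axis and vertical above 0.5 rad)).
It also fails if it takes over 69 s, if anything falls off the work surface, if the arm or the gripper's body presses on something with over 40 N, if the wrist force passes 120 N, or if a joint passes its speed limit or range.

## Working session

There is one attempt and no reset: what is moved stays moved. The work goes in short steps, Python scripts to look and compute and a tool call to move; the robot and the scene stay as the last step left them, time stands still between calls to the robot, and variables do not carry over. Pictures are saved under pics/ and viewed, about 8 in all and at most 12, crops included, and the job is handed in when it is done.

Besides the shell and the picture viewer there is one more tool, called after "Call:" by a JSON object that holds its "fn" and its "kwargs". play_rows: Moves the arm, as the interface text tells. Its arguments: {"type":"object","properties":{"moves":{"type":"array"},"newtons":{"type":"number"}},"required":["moves"]}

```bash
mkdir -p pics; ls
python3 - <<'E'
from station import manip, optics
import cv2, numpy as np
np.set_printoptions(precision=4,suppress=True)
for n in ("scene","top"):
    im=optics.grab_frame(n); cv2.imwrite(f"pics/{n}0.png",im[:,:,::-1])
    print(n,optics.camera_info(n))
print(manip.sense()); print(manip.tcp_to_grasp)
E
```

```text
pics
scene {'fx': 410.31797267058, 'fy': 410.31797267058, 'cx': 317.34186077890735, 'cy': 200.99165613186915, 'R': array([[-0.4081,  0.9129,  0.01  ],
       [ 0.7775,  0.3533, -0.5203],
       [-0.4785, -0.2045, -0.8539]]), 't': array([ 0.1159, -0.3686,  1.5934])}
top {'fx': 446.13057078806236, 'fy': 446.13057078806236, 'cx': 312.89089905604663, 'cy': 203.0579206210475, 'R': array([[ 0.016 , -0.9999,  0.0011],
       [-0.9958, -0.016 , -0.0901],
       [ 0.0901,  0.0004, -0.9959]]), 't': array([0.1112, 0.5544, 1.347 ])}
{'time': 0.1, 'joints': array([-1.0329,  0.3593,  0.0111, -0.0003, -1.2241, -0.2881]), 'qvel': array([0.0002, 0.0014, 0.0018, 0.0024, 0.0001, 0.0008]), 'joint_efforts': array([ -0.0021, -58.4164,  29.3748,   7.0156,   0.01  ,  -0.0001]), 'position': array([ 0.1667, -0.6536,  0.2018]), 'ee_rot': array([-1.3895,  1.0798,  1.3916]), 'contact_force': array([-0.4231,  0.3182,  0.1431]), 'torque': array([-0.0059,  0.0197, -0.0265]), 'opening': 0.08761501099466637}
0.0188
```

View pics/scene0.png

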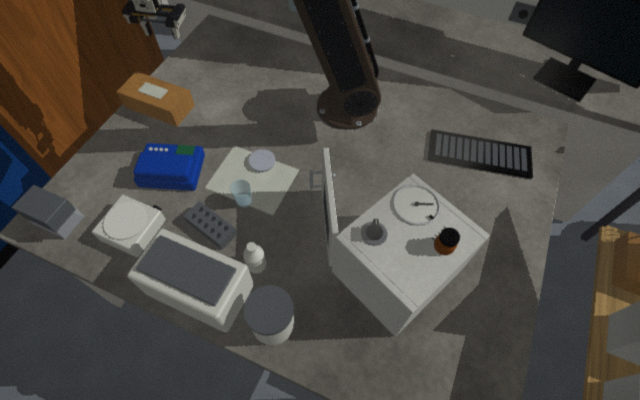

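View pics/top0.png

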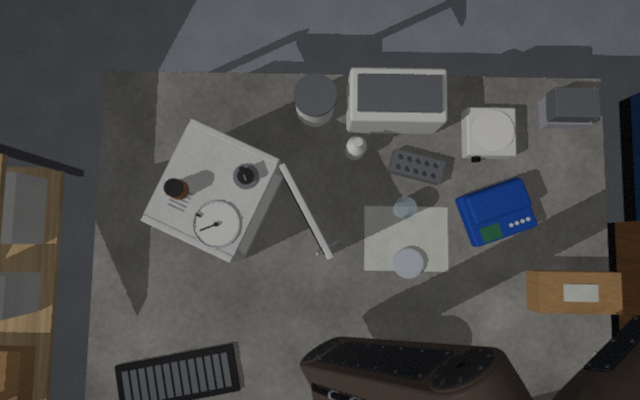

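The scene view shows the incubator at about (410,250) and the door ajar from (335,235) to (327,150). In the top view its top's corners are near (193,120), (279,160), (231,262) and (142,220). The door runs from (283,167) to (330,257), the knob is at (246,176) and the dial at (217,224). Next I'll zoom in.

Run:
```python
import cv2, numpy as np
a=cv2.imread("pics/top0.png")[110:270,135:345]; b=cv2.imread("pics/scene0.png")[145:305,315:495]
a=cv2.resize(a,None,fx=3.5,fy=3.5,interpolation=cv2.INTER_CUBIC)
cv2.imwrite("pics/topc.png",a)
b=cv2.resize(b,None,fx=3.5,fy=3.5,interpolation=cv2.INTER_CUBIC)
cv2.imwrite("pics/scenec.png",b)
```

```text
(no output)
```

View pics/topc.png

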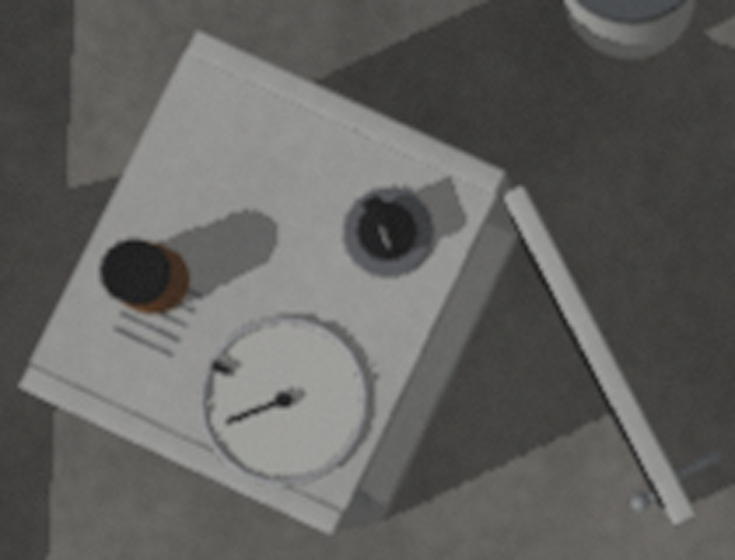

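View pics/scenec.png

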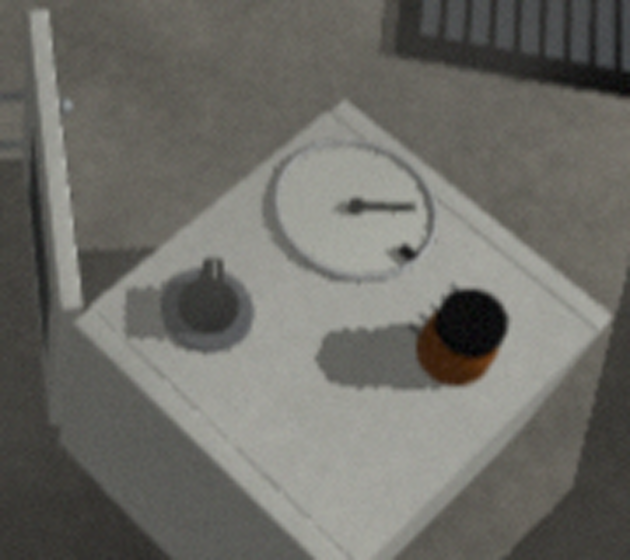

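```bash
cat > h.py <<'E'
from station import manip, optics
import cv2, numpy as np
from scipy.spatial.transform import Rotation as Ro
np.set_printoptions(precision=4,suppress=True)
I={n:optics.camera_info(n) for n in("scene","top")}
def ray(n,p):
    c=I[n]; d=c["R"].T@np.array([(p[0]-c["cx"])/c["fx"],(p[1]-c["cy"])/c["fy"],1]); return -c["R"].T@c["t"],d
def plane(n,p,z):
    o,d=ray(n,p); return o+d*(z-o[2])/d[2]
def proj(n,X):
    c=I[n]; q=c["R"]@np.asarray(X)+c["t"]; return np.array([c["fx"]*q[0]/q[2]+c["cx"],c["fy"]*q[1]/q[2]+c["cy"]])
def tri(pt,ps):
    P=[np.array([[I[n]["fx"],0,I[n]["cx"]],[0,I[n]["fy"],I[n]["cy"]],[0,0,1]])@np.c_[I[n]["R"],I[n]["t"]] for n in("top","scene")]
    X=cv2.triangulatePoints(P[0],P[1],np.array(pt,float),np.array(ps,float))[:,0]; return X[:3]/X[3]
ct=lambda x,y:((x+.5)/3.5-.5+135,(y+.5)/3.5-.5+110)
cs=lambda x,y:((x+.5)/3.5-.5+315,(y+.5)/3.5-.5+145)
E
python3 - <<'E'
from h import *
for n,a,b in [("hingecorner",(504,175),(78,322)),("leftfront",(333,533),(345,100)),("leftback",(20,385),(612,318)),("pivot",(285,399),(355,206)),("tip",(229,421),(414,207)),("markin",(234,373),(400,247)),("base",(388,232),(208,309)),("doorfree",(690,515),(40,10)),("doorhinge",(512,190),(72,306))]:
    print(n,tri(ct(*a),cs(*b)),plane("top",ct(*a),.235),plane("scene",cs(*b),.235))
E
```

```text
hingecorner [0.6473 0.2132 0.2294] [0.6466 0.2118 0.235 ] [0.6496 0.2152 0.235 ]
leftfront [0.3779 0.3324 0.2312] [0.3782 0.3313 0.235 ] [0.3805 0.333  0.235 ]
leftback [0.4834 0.5686 0.2304] [0.4832 0.5666 0.235 ] [0.4863 0.5677 0.235 ]
pivot [0.4757 0.369  0.2403] [0.476 0.37  0.235] [0.4722 0.3692 0.235 ]
tip [0.4588 0.4096 0.2412] [0.4591 0.4108 0.235 ] [0.4544 0.4104 0.235 ]
markin [0.4943 0.4091 0.2367] [0.4946 0.4085 0.235 ] [0.4927 0.4104 0.235 ]
base [0.6017 0.2973 0.2366] [0.602  0.2975 0.235 ] [0.6008 0.2973 0.235 ]
doorfree [0.3945 0.0714 0.2293] [0.3955 0.0692 0.235 ] [0.3978 0.076  0.235 ]
doorhinge [0.6364 0.2057 0.2291] [0.6353 0.2055 0.235 ] [0.6394 0.2062 0.235 ]
```

Run:
```python
from h import *
s=manip.sense(); R=Ro.from_rotvec(s["ee_rot"]).as_matrix(); print(R)
yz=np.degrees(np.arctan2(R[1,2],R[0,2])); q=np.degrees(s["joints"]); print("yaw z",yz,"q",q,"c(-)",yz-(q[0]-q[5]),"c(+)",yz-(q[0]+q[5]))
for n,p in [("bottle",(356,147)),("beaker",(404,207)),("rack",(418,165)),("dish",(409,262)),("bigcan",(315,100))]: print(n,plane("top",p,.1))
for n,p in [("jarcap",(175,187))]: print(n,plane("top",p,.295))
a=cv2.imread("pics/top0.png")[155:200,225:270]; b=cv2.imread("pics/scene0.png")[210:255,350:395]
o=np.hstack([cv2.resize(cv2.convertScaleAbs(i,alpha=3),None,fx=8,fy=8,interpolation=cv2.INTER_CUBIC) for i in(a,b)]); cv2.imwrite("pics/knob.png",o)
```

```text
[[-0.0005 -0.969  -0.2471]
 [ 0.0014 -0.2471  0.969 ]
 [-1.      0.0001  0.0014]]
yaw z 104.30615962930581 q [-59.1814  20.5855   0.638   -0.0175 -70.1341 -16.5065] c(-) 146.98107333183555 c(+) 179.9940412138285
bottle [ 0.7133 -0.004   0.1   ]
beaker [ 0.5386 -0.1447  0.1   ]
rack [ 0.6627 -0.186   0.1   ]
dish [ 0.3803 -0.1587  0.1   ]
bigcan [0.853  0.1187 0.1   ]
jarcap [0.5626 0.4619 0.295 ]
```

View pics/knob.png

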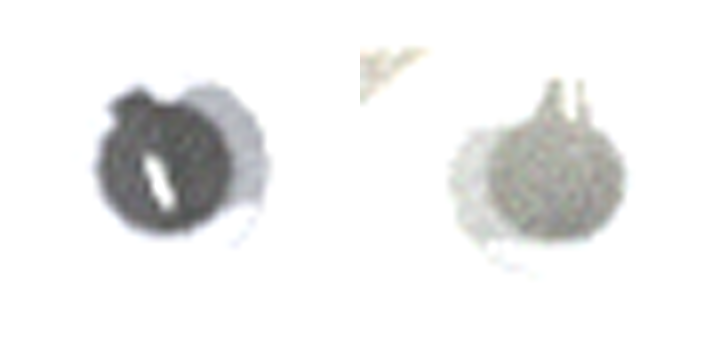

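The pointer stripe and bar run at a world yaw of about 21°, which puts the knob joint near 0.8 rad. The needle has to turn about 0.83 rad, so the knob needs about 1.66 rad. I'll plan the approach to the door's outer face.

```bash
cat >> h.py <<'E'
def rows(wps,g,n=5,cmd=None):
    """wps: list of (x,y,z,yaw_z deg); prints rows relative to the present (or given) pose, tool pointing down"""
    s=manip.sense(); R=Ro.from_rotvec(s["ee_rot"]).as_matrix(); p=s["position"]; yaw=np.degrees(np.arctan2(R[1,2],R[0,2]))
    if cmd: p=np.array(cmd[:3]); yaw=cmd[3]
    print("now",s["time"],p,yaw); cur=None; out=[]
    for w in wps:
        k=np.radians(yaw); X=np.array([0,0,-1]);Z=np.array([np.cos(k),np.sin(k),0]);Y=np.cross(Z,X); d=(np.array(w[:3])-p)*100
        a=-((w[3]-yaw+180)%360-180); out.append([round(a,1),0,0,round(d@X,2),round(d@Y,2),round(d@Z,2),g])
    print(out)
E
python3 - <<'E'
from h import *
rows([(.18,-.63,.25,114),(.21,-.59,.28,124),(.25,-.55,.28,134),(.29,-.50,.28,144),(.33,-.46,.28,154)],0)
E
```

```text
now 0.1 [ 0.1667 -0.6536  0.2018] 104.30615962930581
[[np.float64(-9.7), 0, 0, np.float64(-4.82), np.float64(-1.87), np.float64(1.96), 0], [np.float64(-19.7), 0, 0, np.float64(-7.82), np.float64(-5.77), np.float64(5.09), 0], [np.float64(-29.7), 0, 0, np.float64(-7.82), np.float64(-10.63), np.float64(7.98), 0], [np.float64(-39.7), 0, 0, np.float64(-7.82), np.float64(-15.74), np.float64(11.84), 0], [np.float64(-49.7), 0, 0, np.float64(-7.82), np.float64(-20.61), np.float64(14.73), 0]]
```

Call:
{"fn": "play_rows", "kwargs": {"moves": [[-9.7,0,0,-4.8,-1.9,2.0,0],[-19.7,0,0,-7.8,-5.8,5.1,0],[-29.7,0,0,-7.8,-10.6,8.0,0],[-39.7,0,0,-7.8,-15.7,11.8,0],[-49.7,0,0,-7.8,-20.6,14.7,0]]}}

```text
time: 0.72
position: [0.3308, -0.4588, 0.2806]
ee_rot: [-1.973, 0.449, 1.973]
contact_force: [0.9, -0.9, 0.7]
opening: 0.0428
```

Run:
```python
from h import *
c=(.33,-.46,.28,154)
rows([(.37,-.42,.28,164),(.41,-.38,.28,174),(.44,-.34,.28,184),(.465,-.29,.28,194),(.48,-.235,.28,204)],0)
rows([(.37,-.42,.28,164),(.41,-.38,.28,174),(.44,-.34,.28,184),(.465,-.29,.28,194),(.48,-.235,.28,204)],0,cmd=c)
c=(.48,-.235,.28,204)
rows([(.488,-.18,.28,206),(.49,-.12,.28,209),(.49,-.06,.27,209),(.49,0,.26,209),(.489,.03,.25,209)],0,cmd=c)
```

```text
now 0.725 [ 0.3308 -0.4588  0.2806] 154.3303661843006
[[np.float64(-9.7), 0, 0, np.float64(0.06), np.float64(-5.2), np.float64(-1.85), 0], [np.float64(-19.7), 0, 0, np.float64(0.06), np.float64(-10.54), np.float64(-3.72), 0], [np.float64(-29.7), 0, 0, np.float64(0.06), np.float64(-15.44), np.float64(-4.69), 0], [np.float64(-39.7), 0, 0, np.float64(0.06), np.float64(-21.03), np.float64(-4.78), 0], [np.float64(-49.7), 0, 0, np.float64(0.06), np.float64(-26.64), np.float64(-3.75), 0]]
now 0.725 [ 0.33 -0.46  0.28] 154
[[-10, 0, 0, np.float64(0.0), np.float64(-5.35), np.float64(-1.84), 0], [-20, 0, 0, np.float64(0.0), np.float64(-10.7), np.float64(-3.68), 0], [-30, 0, 0, np.float64(0.0), np.float64(-15.61), np.float64(-4.63), 0], [-40, 0, 0, np.float64(0.0), np.float64(-21.2), np.float64(-4.68), 0], [-50, 0, 0, np.float64(0.0), np.float64(-26.8), np.float64(-3.62), 0]]
now 0.725 [ 0.48  -0.235  0.28 ] 204
[[-2, 0, 0, np.float64(0.0), np.float64(-4.7), np.float64(-2.97), 0], [-5, 0, 0, np.float64(0.0), np.float64(-10.1), np.float64(-5.59), 0], [-5, 0, 0, np.float64(1.0), np.float64(-15.58), np.float64(-8.03), 0], [-5, 0, 0, np.float64(2.0), np.float64(-21.06), np.float64(-10.47), 0], [-5, 0, 0, np.float64(3.0), np.float64(-23.84), np.float64(-11.6), 0]]
```

Tracking is good, so I'll carry on with the transit.

Call:
{"fn": "play_rows", "kwargs": {"moves": [[-9.7,0,0,0,-5.2,-1.9,0],[-19.7,0,0,0,-10.5,-3.7,0],[-29.7,0,0,0,-15.4,-4.7,0],[-39.7,0,0,0,-21.0,-4.8,0],[-49.7,0,0,0,-26.6,-3.8,0]]}}

```text
time: 1.35
position: [0.4815, -0.2365, 0.28]
ee_rot: [1.989, 0.424, -1.991]
contact_force: [0.9, 0.2, 0.6]
opening: 0.0005
```

Call:
{"fn": "play_rows", "kwargs": {"moves": [[-2,0,0,0,-4.7,-3.0,0],[-5,0,0,0,-10.1,-5.6,0],[-5,0,0,1.0,-15.6,-8.0,0],[-5,0,0,2.0,-21.0,-10.5,0],[-5,0,0,3.0,-23.8,-11.6,0]]}}

```text
time: 1.98
position: [0.4909, 0.0289, 0.2502]
ee_rot: [1.939, 0.499, -1.94]
contact_force: [0.4, -0.8, -0.4]
opening: 0.0002
```

Run:
```python
from h import *
cv2.imwrite("pics/scene1.png",cv2.resize(optics.grab_frame("scene")[90:330,180:500,::-1],None,fx=2.5,fy=2.5,interpolation=cv2.INTER_CUBIC))
H=np.array([.637,.206])
def at(th,d,r=.2,z=.195):
    k=np.radians(th);u=np.array([np.cos(k),np.sin(k)]);n=np.array([-u[1],u[0]]); p=H+r*u+d*n; return (*p,z,th)
rows([at(209,.06,z=.22),at(209,.055),at(209,.045),at(209,.035),at(209,.030)],0)
```

```text
now 2.025 [0.4904 0.0304 0.2487] -151.17243294839517
[[np.float64(-0.2), 0, 0, np.float64(2.87), np.float64(-2.25), np.float64(-1.33), 0], [np.float64(-0.2), 0, 0, np.float64(5.37), np.float64(-2.75), np.float64(-1.33), 0], [np.float64(-0.2), 0, 0, np.float64(5.37), np.float64(-3.75), np.float64(-1.33), 0], [np.float64(-0.2), 0, 0, np.float64(5.37), np.float64(-4.75), np.float64(-1.32), 0], [np.float64(-0.2), 0, 0, np.float64(5.37), np.float64(-5.25), np.float64(-1.32), 0]]
```

View pics/scene1.png

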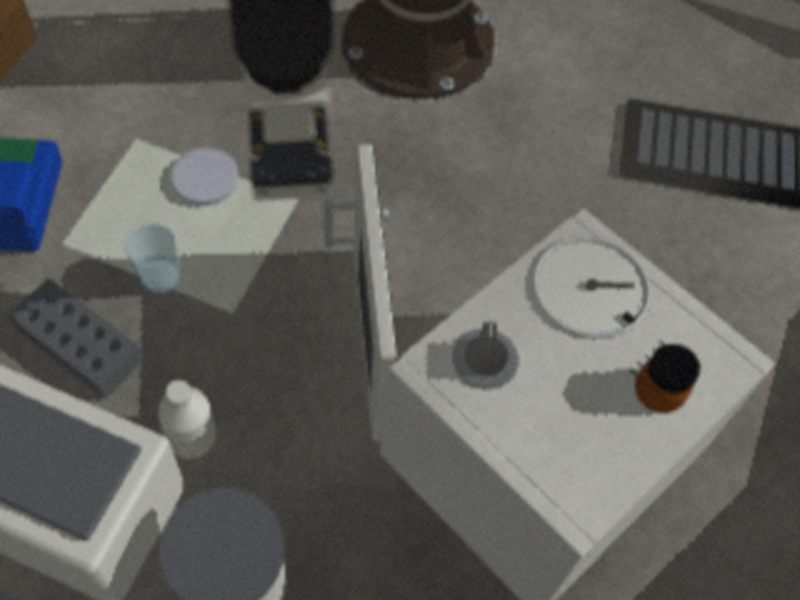

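The closed gripper (about (290,140) in this crop) hangs on the door's outer side, and the path is clear. I'll lower it and approach the face.

Call:
{"fn": "play_rows", "kwargs": {"moves": [[0,0,0,2.9,-2.2,-1.3,0],[0,0,0,5.4,-2.7,-1.3,0],[0,0,0,5.4,-3.7,-1.3,0],[0,0,0,5.4,-4.7,-1.3,0],[0,0,0,5.4,-5.2,-1.3,0]]}}

```text
time: 2.65
position: [0.4781, 0.0789, 0.1979]
ee_rot: [1.943, 0.497, -1.939]
contact_force: [0.3, 0.5, 0.8]
opening: 0.0005
```

```bash
cat >> h.py <<'E'
H=np.array([.637,.206])
def at(th,d,r=.2,z=.195):
    k=np.radians(th);u=np.array([np.cos(k),np.sin(k)]);n=np.array([-u[1],u[0]]); p=H+r*u+d*n; return (*p,z,th)
E
python3 - <<'E'
from h import *
for c in [(208.8,[207,204,199.5,195,190]),(190,[185,180.5,176,171.5,168]),(168,[165.5,163.5,162,160.5,159.5])]:
    rows([at(t,.022) for t in c[1]],0,cmd=at(c[0],.030 if c[0]>200 else .022))
E
```

```text
now 2.65 [0.4762 0.0834 0.195 ] 208.8
[[1.8, 0, 0, np.float64(0.0), np.float64(-1.43), np.float64(0.06), 0], [4.8, 0, 0, np.float64(0.0), np.float64(-2.48), np.float64(0.11), 0], [9.3, 0, 0, np.float64(0.0), np.float64(-4.06), np.float64(0.09), 0], [13.8, 0, 0, np.float64(0.0), np.float64(-5.63), np.float64(-0.05), 0], [18.8, 0, 0, np.float64(0.0), np.float64(-7.36), np.float64(-0.36), 0]]
now 2.65 [0.4439 0.1496 0.195 ] 190
[[5, 0, 0, np.float64(0.0), np.float64(-1.75), np.float64(0.12), 0], [9.5, 0, 0, np.float64(0.0), np.float64(-3.33), np.float64(0.09), 0], [14, 0, 0, np.float64(0.0), np.float64(-4.9), np.float64(-0.06), 0], [18.5, 0, 0, np.float64(0.0), np.float64(-6.46), np.float64(-0.34), 0], [22, 0, 0, np.float64(0.0), np.float64(-7.65), np.float64(-0.63), 0]]
now 2.65 [0.4368 0.2261 0.195 ] 168
[[2.5, 0, 0, np.float64(0.0), np.float64(-0.87), np.float64(0.08), 0], [4.5, 0, 0, np.float64(0.0), np.float64(-1.58), np.float64(0.11), 0], [6, 0, 0, np.float64(0.0), np.float64(-2.1), np.float64(0.12), 0], [7.5, 0, 0, np.float64(0.0), np.float64(-2.63), np.float64(0.12), 0], [8.5, 0, 0, np.float64(0.0), np.float64(-2.98), np.float64(0.11), 0]]
```

Call:
{"fn": "play_rows", "kwargs": {"moves": [[1.8,0,0,0,-1.4,0.1,0],[4.8,0,0,0,-2.5,0.1,0],[9.3,0,0,0,-4.1,0.1,0],[13.8,0,0,0,-5.6,0,0],[18.8,0,0,0,-7.4,-0.4,0]]}}

```text
time: 3.28
position: [0.4456, 0.1453, 0.1976]
ee_rot: [2.134, 0.182, -2.132]
contact_force: [-0.0, -1.3, 0.8]
opening: 0.0005
```

Call:
{"fn": "play_rows", "kwargs": {"moves": [[5,0,0,0,-1.7,0.1,0],[9.5,0,0,0,-3.3,0.1,0],[14,0,0,0,-4.9,-0.1,0],[18.5,0,0,0,-6.5,-0.3,0],[22,0,0,0,-7.6,-0.6,0]]}}

```text
time: 3.9
position: [0.4386, 0.2216, 0.1976]
ee_rot: [-2.109, 0.224, 2.108]
contact_force: [-0.4, -1.7, 0.1]
opening: 0.0006
```

Run:
```python
from h import *
cv2.imwrite("pics/top2.png",cv2.resize(optics.grab_frame("top")[100:300,120:380,::-1],None,fx=3,fy=3,interpolation=cv2.INTER_CUBIC))
s=manip.sense();print(s["contact_force"])
p=s["position"][:2]-H; R=Ro.from_rotvec(s["ee_rot"]).as_matrix(); print(p@R[:2,2],p@R[:2,1],np.degrees(np.arctan2(R[1,2],R[0,2])))
```

```text
[0.8855 0.9535 0.6935]
0.19694647898698817 0.026105554294755667 167.65638107010142
```

View pics/top2.png

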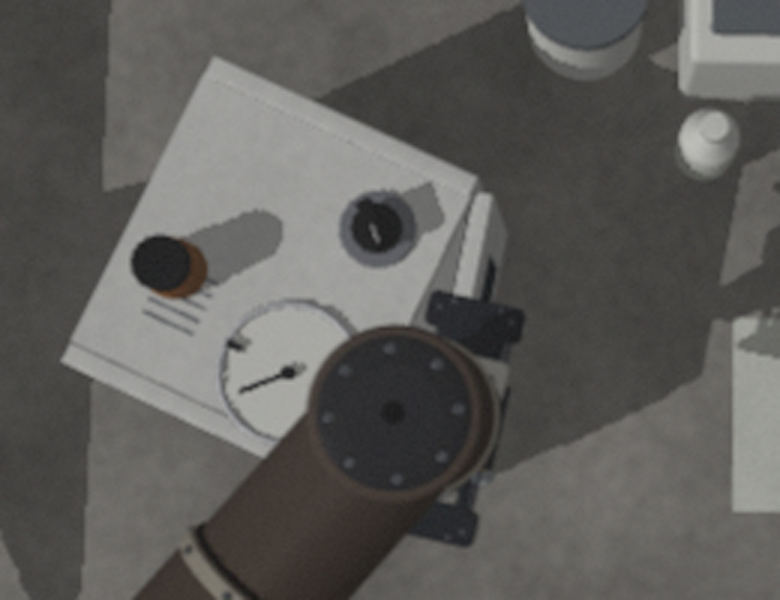

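The door follows and is now about 10° from shut, with the gripper body clear of the dial. I'll push slowly into the catch while watching the force.

Call:
{"fn": "play_rows", "kwargs": {"moves": [[2.5,0,0,0,-0.9,0.1,0],[4.5,0,0,0,-1.6,0.1,0],[6,0,0,0,-2.1,0.1,0],[7.5,0,0,0,-2.6,0.1,0],[8.5,0,0,0,-3.0,0.1,0]]}}

```text
time: 4.58
position: [0.444, 0.2506, 0.1969]
ee_rot: [-2.025, 0.369, 2.025]
contact_force: [-0.4, -0.1, -0.2]
opening: 0.0004
```

```bash
cat > st.py <<'E'
from h import *
s=manip.sense();print(s["time"],s["contact_force"])
p=s["position"][:2]-H; R=Ro.from_rotvec(s["ee_rot"]).as_matrix(); print(p@R[:2,2],p@R[:2,1],np.degrees(np.arctan2(R[1,2],R[0,2])),"Fn",s["contact_force"]@R[:,1])
E
python3 st.py
```

```text
4.575 [-0.4228 -0.1036 -0.211 ]
0.196348656096485 0.02629272815134539 159.35696948138508 Fn 0.24606517190418295
```

Call:
{"fn": "play_rows", "kwargs": {"moves": [[1.5,0,0,0,-0.4,0,0],[3,0,0,0,-0.8,0,0],[3.2,0,0,0,-1.1,0,0],[3.2,0,0,0,-1.3,0,0]]}}

```text
time: 5.08
position: [0.4484, 0.2628, 0.1966]
ee_rot: [-1.993, 0.42, 1.993]
contact_force: [0.7, -0.4, -0.3]
opening: 0.0004
```

```bash
python3 st.py
```

```text
5.075 [ 0.7442 -0.4014 -0.3   ]
0.19544068137597503 0.024060147746260564 156.22312279666448 Fn 0.06724321418191216
```

Call:
{"fn": "play_rows", "kwargs": {"moves": [[0,0,0,0,-0.2,0,0],[0,0,0,0,-0.4,0,0],[0,0,0,0,-0.5,0,0]]}}

```text
time: 5.45
position: [0.4503, 0.267, 0.1966]
ee_rot: [-1.993, 0.42, 1.993]
contact_force: [-1.4, -1.8, 2.0]
opening: 0.0006
```

```bash
python3 st.py
```

```text
5.45 [-1.4    -1.7743  2.0028]
0.19541124045983588 0.019439869340848268 156.21171843241603 Fn 2.1894000347436435
```

Call:
{"fn": "play_rows", "kwargs": {"moves": [[0,0,0,0,-0.2,0,0],[0,0,0,0,-0.4,0,0]]}}

```text
time: 5.7
position: [0.4503, 0.2671, 0.1966]
ee_rot: [-1.993, 0.428, 1.998]
contact_force: [-8.9, -15.6, 11.4]
opening: 0.0004
```

```bash
python3 st.py
```

```text
5.7 [ -8.9325 -15.6214  11.3835]
0.1954762241757593 0.019519886382167055 156.18678091215472 Fn 17.985961553547593
```

The tool has stopped with 18 N normal force and no further travel, so the door seems to be home. I'll back off and look.

Call:
{"fn": "play_rows", "kwargs": {"moves": [[0,0,0,0,1.5,0,0],[0,0,0,0,4,0,0],[0,0,0,-3,6.5,0,3],[0,0,0,-8,8,0,8],[0,0,0,-12,8,0,8]]}}

```text
time: 6.32
position: [0.4196, 0.1969, 0.3191]
ee_rot: [-1.993, 0.417, 1.99]
contact_force: [1.3, 1.4, 0.3]
opening: 0.0248
```

```bash
python3 st.py
python3 - <<'E'
from h import *
a=optics.grab_frame("top")[100:280,130:330,::-1]; b=optics.grab_frame("scene")[:,:,::-1]; cv2.imwrite("pics/s3.png",b); cv2.imwrite("pics/t3.png",a)
b=b[140:320,300:500]
cv2.imwrite("pics/both3.png",np.vstack([cv2.resize(i,None,fx=1,fy=1) for i in [np.hstack([cv2.resize(x,(400,360),interpolation=cv2.INTER_CUBIC) for x in(a,b)])]]))
E
```

```text
6.325 [1.335  1.4236 0.3463]
0.19521743161312244 0.09608385397203123 156.1907161140071 Fn -1.8424748533062019
```

View pics/both3.png

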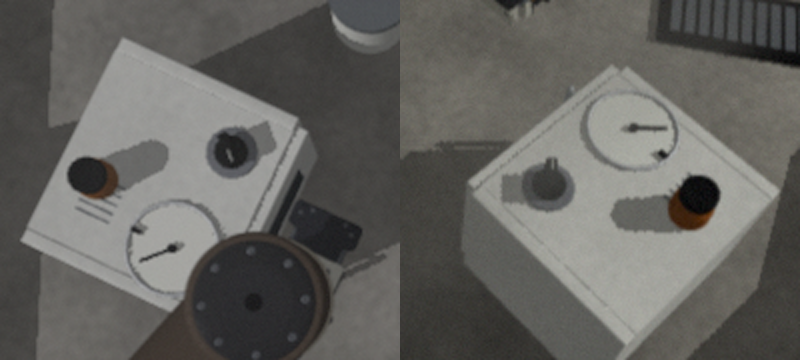

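The door is flush and parallel along the front in the scene view and has not sprung back. The knob and needle are unchanged. Next I'll move over the knob.

Run:
```python
from h import *
# knob stripe direction check and door flatness from the pictures taken
print(plane("top",(225+147/8,155+155/8),.279),plane("top",(225+168/8,155+208/8),.279))
k=(.6013,.298)
w=[(.44,.21,.35,166.5),(.47,.23,.36,177),(.50,.245,.36,187.5),(.53,.26,.36,198),(.56,.275,.36,208.5)]
rows(w,8); 
rows([(.59,.29,.36,218.8),(*k,.36,229),(*k,.36,239),(*k,.36,249),(*k,.36,259.3)],8,cmd=w[-1])
rows([(*k,.36,269.5),(*k,.36,280),(*k,.355,290.8),(*k,.345,290.8),(*k,.34,290.8)],8,cmd=(*k,.36,259.3))
```

```text
[0.5993 0.2962 0.279 ] [0.5826 0.2891 0.279 ]
now 6.425 [0.4216 0.1986 0.3217] 156.2181261136412
[[np.float64(-10.3), 0, 0, np.float64(-2.83), np.float64(-1.79), np.float64(-1.22), 8], [np.float64(-20.8), 0, 0, np.float64(-3.83), np.float64(-4.83), np.float64(-3.16), 8], [np.float64(-31.3), 0, 0, np.float64(-3.83), np.float64(-7.41), np.float64(-5.3), 8], [np.float64(-41.8), 0, 0, np.float64(-3.83), np.float64(-9.99), np.float64(-7.44), 8], [np.float64(-52.3), 0, 0, np.float64(-3.83), np.float64(-12.57), np.float64(-9.58), 8]]
now 6.425 [0.56  0.275 0.36 ] 208.5
[[-10.3, 0, 0, np.float64(0.0), np.float64(0.11), np.float64(-3.35), 8], [-20.5, 0, 0, np.float64(0.0), np.float64(-0.05), np.float64(-4.73), 8], [-30.5, 0, 0, np.float64(0.0), np.float64(-0.05), np.float64(-4.73), 8], [-40.5, 0, 0, np.float64(0.0), np.float64(-0.05), np.float64(-4.73), 8], [-50.8, 0, 0, np.float64(0.0), np.float64(-0.05), np.float64(-4.73), 8]]
now 6.425 [0.6013 0.298  0.36  ] 259.3
[[-10.2, 0, 0, np.float64(0.0), np.float64(0.0), np.float64(0.0), 8], [-20.7, 0, 0, np.float64(0.0), np.float64(0.0), np.float64(0.0), 8], [-31.5, 0, 0, np.float64(0.5), np.float64(0.0), np.float64(0.0), 8], [-31.5, 0, 0, np.float64(1.5), np.float64(0.0), np.float64(0.0), 8], [-31.5, 0, 0, np.float64(2.0), np.float64(0.0), np.float64(0.0), 8]]
```

Call:
{"fn": "play_rows", "kwargs": {"moves": [[-10.3,0,0,-2.8,-1.8,-1.2,8],[-20.8,0,0,-3.8,-4.8,-3.2,8],[-31.3,0,0,-3.8,-7.4,-5.3,8],[-41.8,0,0,-3.8,-10.0,-7.4,8],[-52.3,0,0,-3.8,-12.6,-9.6,8]]}}

```text
time: 7.05
position: [0.5594, 0.2749, 0.3541]
ee_rot: [1.94, 0.5, -1.939]
contact_force: [0.7, 0.3, 1.2]
opening: 0.0785
```

Call:
{"fn": "play_rows", "kwargs": {"moves": [[-10.3,0,0,0,0.1,-3.3,8],[-20.5,0,0,0,0,-4.7,8],[-30.5,0,0,0,0,-4.7,8],[-40.5,0,0,0,0,-4.7,8],[-50.8,0,0,0,0,-4.7,8]]}}

```text
time: 7.68
position: [0.5998, 0.2969, 0.3538]
ee_rot: [1.341, 1.119, -1.341]
contact_force: [-0.4, 1.4, -0.2]
opening: 0.0801
```

Call:
{"fn": "play_rows", "kwargs": {"moves": [[-10.2,0,0,0,0,0,8],[-20.7,0,0,0,0,0,8],[-32,0,0,0.5,0,0,8],[-32.5,0,0,1.5,0,0,8],[-32.5,0,0,2,0,0,8]]}}

```text
time: 8.3
position: [0.5994, 0.2966, 0.3333]
ee_rot: [0.926, 1.365, -0.928]
contact_force: [0.5, 1.1, -1.5]
opening: 0.0796
```

Run:
```python
from h import *
k=(.6013,.298)
print(np.degrees(manip.sense()["joints"]))
rows([(*k,.31,292),(*k,.27,292),(*k,.255,292),(*k,.253,292),(*k,.253,292)],8)
b=optics.grab_frame("scene")[130:330,290:510,::-1]; cv2.imwrite("pics/s4.png",cv2.resize(b,None,fx=2.5,fy=2.5,interpolation=cv2.INTER_CUBIC))
```

```text
[ 42.9762  17.3226  12.646   -0.0209 -85.3887  68.6292]
now 8.3 [0.5994 0.2966 0.3333] -68.39630017901887
[[np.float64(-0.4), 0, 0, np.float64(2.33), np.float64(0.23), np.float64(-0.07), 8], [np.float64(-0.4), 0, 0, np.float64(6.33), np.float64(0.23), np.float64(-0.07), 8], [np.float64(-0.4), 0, 0, np.float64(7.83), np.float64(0.23), np.float64(-0.07), 8], [np.float64(-0.4), 0, 0, np.float64(8.03), np.float64(0.23), np.float64(-0.07), 8], [np.float64(-0.4), 0, 0, np.float64(8.03), np.float64(0.23), np.float64(-0.07), 8]]
```

View pics/s4.png

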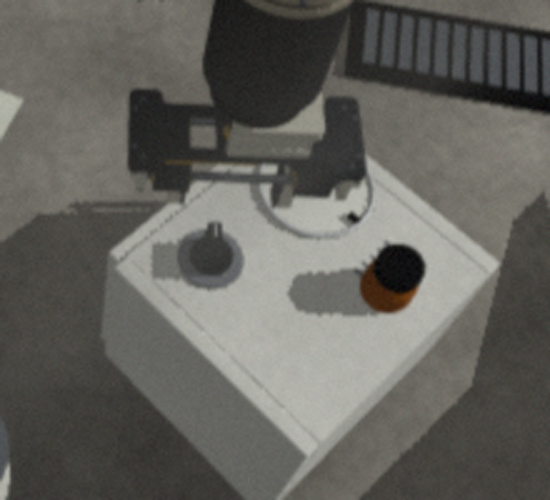

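The knob is at (212,255) in this crop. The open fingers straddle it at about x=140 and x=285, so they are centred on x≈212. I'll descend and grip.

Call:
{"fn": "play_rows", "kwargs": {"moves": [[-0.4,0,0,2.3,0.2,-0.1,8],[-0.4,0,0,5.5,0.2,-0.1,8],[-0.4,0,0,7.4,0.2,-0.1,8],[-0.4,0,0,8.0,0.2,-0.1,8],[-0.4,0,0,8.0,0.2,-0.1,8]]}}

```text
time: 8.98
position: [0.6014, 0.2984, 0.2549]
ee_rot: [0.92, 1.367, -0.92]
contact_force: [-0.1, 0.5, 0.9]
opening: 0.0798
```

Call:
{"fn": "play_rows", "kwargs": {"moves": [[0,0,0,0,0,0,4],[0,0,0,0,0,0,1.5],[0,0,0,0,0,0,1],[0,0,0,0,0,0,1],[0,0,0,0,0,0,1]], "newtons": 15}}

```text
time: 9.6
position: [0.6012, 0.2983, 0.2547]
ee_rot: [0.919, 1.368, -0.919]
contact_force: [0.3, 0.4, 0.1]
opening: 0.0357
```

Call:
{"fn": "play_rows", "kwargs": {"moves": [[0,0,0,0,0,0,1],[0,0,0,0,0,0,1],[0,0,0,0,0,0,1]]}}

```text
time: 9.98
position: [0.6012, 0.2984, 0.2555]
ee_rot: [0.919, 1.368, -0.918]
contact_force: [-0.3, -0.3, 2.3]
opening: 0.0112
```

Call:
{"fn": "play_rows", "kwargs": {"moves": [[0,0,0,0,0,0,0.5],[0,0,0,0,0,0,0.5]]}}

```text
time: 10.22
position: [0.6016, 0.2984, 0.2555]
ee_rot: [0.92, 1.367, -0.918]
contact_force: [0.1, -1.2, 5.4]
opening: 0.0051
```

Run:
```python
from h import *
b=optics.grab_frame("scene")[:,:,::-1]; cv2.imwrite("pics/s5.png",b); s=manip.sense(); print(s["opening"],s["contact_force"],s["torque"])
cv2.imwrite("pics/s5c.png",cv2.resize(b[170:290,320:480],None,fx=4,fy=4,interpolation=cv2.INTER_CUBIC))
```

```text
0.004969920340368408 [ 0.1351 -0.5743  4.3595] [-0.3321  0.3027 -0.0105]
```

View pics/s5c.png

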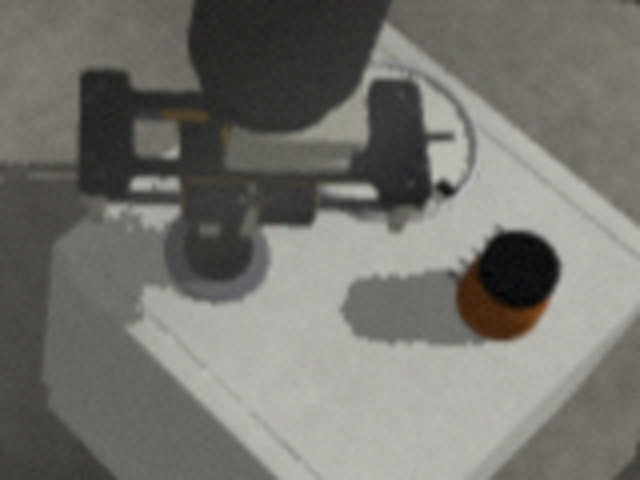

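The fingers shut to 5 mm without stopping on the 14 mm bar, so something is off. I'll check by projection before going on.

Run:
```python
from h import *
f=lambda X:(proj("scene",X)-[320,170])*4
s=manip.sense(); print("tcp",f(s["position"]), "grasp",f(s["position"]+[0,0,.0188]))
R=Ro.from_rotvec(s["ee_rot"]).as_matrix(); print(R[:,0],s["joints"])
for z in(.235,.247,.279): print(z,f((.6013,.298,z)))
b=np.array([np.cos(np.radians(22)),np.sin(np.radians(22)),0])*.021
for z in(.247,.279): print("bar ends",f(np.array([.6013,.298,z])+b),f(np.array([.6013,.298,z])-b))
# before: bar/stripe in original scene, compare heights via triangulation of stripe ends
print("stripe tri", tri((225+147/8,155+155/8),(350+(571-360)/8,210+118/8)), tri((225+168/8,155+208/8),(350+(571-360)/8,210+82/8)))
# base heights: disc ellipse center in both
print("disc", tri((225+165/8,155+168/8),(350+(556-360)/8,210+180/8)))
```

```text
tcp [221.7184 238.5759] grasp [225.7171 224.5076]
[ 0.0012  0.0005 -1.    ] [ 0.7504  0.3265  0.0841  0.0005 -1.3271  1.208 ]
0.235 [217.0904 252.7287]
0.247 [219.5389 244.0934]
0.279 [226.3118 220.2061]
bar ends [220.7687 274.127 ] [218.3349 214.688 ]
bar ends [227.6497 250.8019] [225.0027 190.2674]
stripe tri [0.5996 0.2968 0.2767] [0.5837 0.2914 0.2693]
disc [0.6012 0.2973 0.2381]
```

Call:
{"fn": "play_rows", "kwargs": {"moves": [[0,0,0,0,0,0,0],[0,0,0,0,0,0,0],[0,0,0,0,0,0,0]], "newtons": 25}}

```text
time: 10.65
position: [0.6017, 0.2986, 0.2554]
ee_rot: [0.92, 1.367, -0.918]
contact_force: [-0.9, -0.4, 5.4]
opening: 0.0005
```

```bash
cat > needle.py <<'E'
from h import *
import sys
def dark(n,img,c,z,r0,r1):
    # points of the dial annulus r0..r1 sampled on plane z; return grey by angle
    A=np.radians(np.arange(0,360,1)); g=cv2.cvtColor(img,cv2.COLOR_BGR2GRAY).astype(np.float32); acc=0
    for r in np.linspace(r0,r1,12):
        P=np.array([proj(n,(c[0]+r*np.cos(a),c[1]+r*np.sin(a),z)) for a in A],np.float32)
        acc=acc+cv2.remap(g,P[:,0].copy(),P[:,1].copy(),cv2.INTER_LINEAR)[:,0]/12
    return acc
def report(n,img,c=(.4757,.3695)):
    for nm,z,r0,r1 in(("needle",.243,.02,.042),("mark",.243,.046,.055)):
        v=dark(n,img,c,z,r0,r1); m=np.argsort(v)[:8]; 
        w=np.clip(np.median(v)*.85-v,0,None); 
        i=np.argmin(v); k=np.arange(-8,9); ww=w[(i+k)%360]; print(n,nm,"deg",i+(ww@k)/max(ww.sum(),1e-6),"min",v[i],"med",np.median(v))
if __name__=="__main__":
    for n in sys.argv[1].split(","): 
        f=sys.argv[2] if len(sys.argv)>2 else None
        img=cv2.imread(f) if f else optics.grab_frame(n)[:,:,::-1].copy(); report(n,img)
E
python3 needle.py top pics/top0.png; python3 needle.py scene pics/scene0.png; python3 needle.py scene pics/s5.png; python3 needle.py scene
python3 st.py
```

```text
top needle deg 112.95046756932385 min 71.89168 med 156.52095
top mark deg 63.54766316050126 min 49.948326 med 153.89888
scene needle deg 110.43435500418411 min 80.92056 med 158.02802
scene mark deg 61.0914771904112 min 46.83081 med 154.2917
scene needle deg 47.95706864723209 min 42.554523 med 98.58142
scene mark deg 37.69781584485726 min 37.426758 med 114.14929
scene needle deg 49.90243588632363 min 42.905598 med 97.90201
scene mark deg 38.45201211092016 min 35.83561 med 112.40274
10.7 [-0.0417  0.6147  5.0817]
-0.099087287679456 0.0022989802901477794 -67.78054679614523 Fn 0.20171632843547183
```

Run:
```python
from h import *
f=lambda X:(proj("scene",X)-[290,130])*2.5
k=np.radians(291.6); j=np.array([np.cos(k),np.sin(k),0]); p=np.array([.5994,.2966,.3333])
for z in(0,.02,.04,.066): print(z,[f(p+[0,0,z]+s*j*o) for s in(1,-1) for o in(.044,.06)])
a=cv2.imread("pics/s4.png")[60:300,90:400]
b=optics.grab_frame("scene")[:,:,::-1]; b=cv2.resize(cv2.convertScaleAbs(b[195:255,345:410],alpha=2.2),(390,360),interpolation=cv2.INTER_CUBIC)
a=cv2.resize(cv2.convertScaleAbs(a,alpha=2.2),(400,360)); cv2.imwrite("pics/dbg.png",np.hstack([a,b]))
```

```text
0 [array([176.4744, 206.2004]), array([159.4075, 205.4718]), array([270.4846, 210.2135]), array([287.6033, 210.9442])]
0.02 [array([178.6466, 195.4227]), array([161.2709, 194.6836]), array([274.3612, 199.4944]), array([291.7908, 200.2358])]
0.04 [array([180.8989, 184.2483]), array([163.2028, 183.4983]), array([278.3809, 188.3801]), array([296.1328, 189.1325])]
0.066 [array([183.9538, 169.0914]), array([165.8232, 168.3267]), array([283.8333, 173.3039]), array([302.0226, 174.071 ])]
```

View pics/dbg.png

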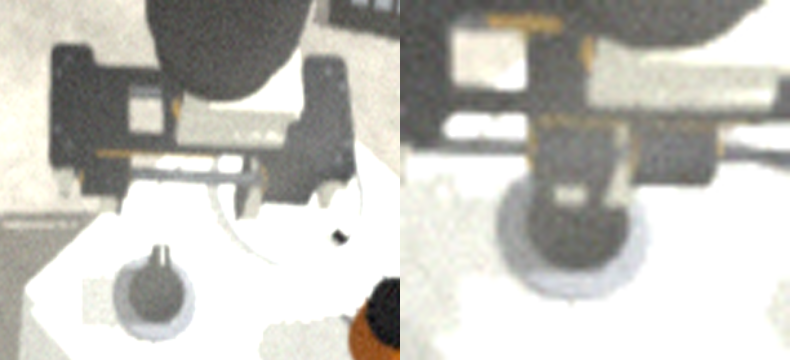

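Projection agrees with the arm's reading: the tips are at knob height, yet the fingers are fully shut, so the bar isn't between them. I'll open, rise, and compare the knob and needle with the first pictures numerically.

Call:
{"fn": "play_rows", "kwargs": {"moves": [[0,0,0,0,0,0,8],[0,0,0,-1,0,0,8],[0,0,0,-4,0,0,8],[0,0,0,-8,0,0,8],[0,0,0,-12,0,0,8]]}}

```text
time: 11.38
position: [0.6009, 0.2983, 0.3759]
ee_rot: [0.919, 1.368, -0.92]
contact_force: [0.9, 0.0, 0.3]
opening: 0.045
```

Run:
```python
from h import *
b=optics.grab_frame("scene")[:,:,::-1].copy(); cv2.imwrite("pics/s6.png",b)
a=cv2.imread("pics/scene0.png")
for im in(a,b):
    g=cv2.cvtColor(im,cv2.COLOR_BGR2GRAY)[216:246,358:392]; print("\n".join(" ".join(f"{v//10:2d}" for v in r) for r in g)); print()
from needle import report
report("scene",b)
```

```text
8 10 13 15 14 15 15 15 15 14 14 14 14 15 15 14 15 14 14 15 15 15 15 14 15 15 15 15 15 15 15 15 15 15
10 13 14 15 14 14 15 14 14 15 15 14 14 14 15 15 14 14 14 14 15 15 15 15 14 14 15 15 15 15 15 15 15 15
13 14 14 14 14 14 15 15 15 15 15 14 15 15 14 13 12 12 12 12 13 15 15 15 15 15 15 15 15 15 15 15 15 15
14 14 14 14 14 14 14 14 15 15 14 14 15 14 14 10  8  9 10  9 11 14 15 15 15 15 15 14 15 15 15 15 15 15
15 14 14 14 15 15 15 14 15 14 15 14 14 14 13  7  6  8 11  7  9 14 15 15 14 14 15 15 15 15 15 15 15 15
14 15 14 14 14 15 15 15 14 14 14 13 12 12 11  6  6  8 10  7  8 14 14 15 14 15 15 14 15 15 15 15 15 15
15 14 15 14 15 15 14 14 13 12 12 11 10  9  7  6  6  7 10  7  8 12 14 14 15 15 15 15 15 15 15 15 15 15
14 14 14 14 15 14 13 12 10 10  9  9  9  8  6  6  6  7 10  6  7 10 12 13 14 14 15 15 15 15 15 15 15 15
15 14 14 14 14 12 10  9  9  9  9  8  8  7  6  6  5  6  8  6  7  9  9 11 12 14 15 15 15 15 15 15 15 15
14 14 14 12 12  9  8  8  8  8  8  7  6  6  6  6  6  6  6  6  6  8  8  9 10 12 14 15 15 15 15 15 15 15
13 14 13 11  9  8  7  7  7  7  6  5  5  6  6  5  5  6  6  6  6  6  7  9  9 10 12 
[... 4443 characters left out ...]
  8  8  8  8  8  8  8  8  9  9 10 10 10 10 10 12 15 16 17 17 17 17
13 13 11 12 13 11  9  8  9  9 10  9  9  9 10  9  9  9  9  9  9  9 10  9 10 10 12 15 16 16 16 17 16 17
15 15 13 14 15 13 11 10  8  8  9  9  9  9  9 10 10 10 10 10  9  9 10 10 10 12 14 16 17 17 17 16 17 17
16 16 16 16 16 15 13 11 10  9  8  9  9  9  9 10 10  9 10 10 10 10 10 12 14 15 16 16 17 17 17 17 16 16
16 16 16 16 16 16 15 14 13 12 10  9 10  9  9  9  9 10  9 10 10 11 11 14 16 16 16 16 17 16 17 17 17 17
16 16 16 16 16 16 16 16 16 15 14 14 13 13 12 10 11 12 12 13 14 14 14 16 17 16 16 16 16 16 16 16 17 17

scene needle deg 195.32174002710397 min 55.121662 med 156.0072
scene mark deg 61.1620272640624 min 50.209476 med 127.57507
```

The knob hasn't moved: its bar is still at columns 373–378 with its end at row 218. The visible near face of the fingertips ends about 4–6 px higher than the reported TCP implies. The 5 N upward force fits tips resting on the bar top (~0.277) at a TCP reading of 0.2555. So the true tips are about 20 mm above the reported TCP, and I'll go about 22 mm lower, watching the force.

Run:
```python
from h import *
k=(.6017,.2972)
rows([(*k,.33,292),(*k,.29,292),(*k,.26,292),(*k,.25,292),(*k,.243,292)],8)
```

```text
now 11.425 [0.6026 0.2984 0.3822] -67.78581507021526
[[np.float64(0.2), 0, 0, np.float64(5.22), np.float64(-0.12), np.float64(0.08), 8], [np.float64(0.2), 0, 0, np.float64(9.22), np.float64(-0.12), np.float64(0.08), 8], [np.float64(0.2), 0, 0, np.float64(12.22), np.float64(-0.12), np.float64(0.08), 8], [np.float64(0.2), 0, 0, np.float64(13.22), np.float64(-0.12), np.float64(0.08), 8], [np.float64(0.2), 0, 0, np.float64(13.92), np.float64(-0.12), np.float64(0.08), 8]]
```

Call:
{"fn": "play_rows", "kwargs": {"moves": [[0,0,0,4.5,0,0.1,8],[0,0,0,8.5,0,0.1,8],[0,0,0,11,0,0.1,8],[0,0,0,12.5,0,0.1,8],[0,0,0,12.5,0,0.1,8]]}}

```text
time: 12.05
position: [0.6013, 0.2973, 0.2489]
ee_rot: [0.918, 1.369, -0.92]
contact_force: [0.1, 0.2, 0.6]
opening: 0.0801
```

Call:
{"fn": "play_rows", "kwargs": {"moves": [[0,0,0,0.5,0,0,8],[0,0,0,1.0,0,0,8],[0,0,0,1.5,0,0,8],[0,0,0,1.8,0,0,8],[0,0,0,1.8,0,0,8]]}}

```text
time: 12.68
position: [0.6015, 0.2973, 0.2314]
ee_rot: [0.919, 1.368, -0.919]
contact_force: [0.8, 0.0, 0.3]
opening: 0.0798
```

There's no contact with the TCP reading at 0.231, below the incubator's top, which confirms the offset. Closing.

Call:
{"fn": "play_rows", "kwargs": {"moves": [[0,0,0,0,0,0,4],[0,0,0,0,0,0,2],[0,0,0,0,0,0,1],[0,0,0,0,0,0,0.5],[0,0,0,0,0,0,0.5]], "newtons": 20}}

```text
time: 13.3
position: [0.6016, 0.2974, 0.2317]
ee_rot: [0.919, 1.368, -0.919]
contact_force: [-0.0, -0.5, -0.4]
opening: 0.0352
```

Call:
{"fn": "play_rows", "kwargs": {"moves": [[0,0,0,0,0,0,0.5],[0,0,0,0,0,0,0.5],[0,0,0,0,0,0,0.5],[0,0,0,0,0,0,0.5]]}}

```text
time: 13.8
position: [0.6017, 0.2972, 0.2317]
ee_rot: [0.919, 1.368, -0.919]
contact_force: [0.4, -0.7, 0.5]
opening: 0.0139
```

The bar is gripped at 13.9 mm. Two views agree on a 49.3° needle turn, so about 98.6° clockwise at the knob.

Call:
{"fn": "play_rows", "kwargs": {"moves": [[8,0,0,0,0,0,0.5],[17,0,0,0,0,0,0.5],[26,0,0,0,0,0,0.5],[35,0,0,0,0,0,0.5],[43,0,0,0,0,0,0.5]]}}

```text
time: 14.42
position: [0.6017, 0.2972, 0.2317]
ee_rot: [1.475, 1.012, -1.475]
contact_force: [0.9, -1.1, -0.3]
opening: 0.0139
```

Call:
{"fn": "play_rows", "kwargs": {"moves": [[8,0,0,0,0,0,0.5],[17,0,0,0,0,0,0.5],[26,0,0,0,0,0,0.5],[35,0,0,0,0,0,0.5],[43,0,0,0,0,0,0.5]]}}

```text
time: 15.05
position: [0.6017, 0.2972, 0.2317]
ee_rot: [1.97, 0.453, -1.97]
contact_force: [0.9, -1.1, -0.7]
opening: 0.0138
```

Call:
{"fn": "play_rows", "kwargs": {"moves": [[6,0,0,0,0,0,0.5],[10,0,0,0,0,0,0.5],[12.6,0,0,0,0,0,0.5],[12.6,0,0,0,0,0,0.5],[12.6,0,0,0,0,0,0.5]]}}

```text
time: 15.68
position: [0.6017, 0.2972, 0.2317]
ee_rot: [2.095, 0.251, -2.095]
contact_force: [1.8, -1.4, 0.5]
opening: 0.0137
```

```bash
python3 st.py; python3 needle.py scene,top
```

```text
15.675 [ 1.7515 -1.3755  0.4725]
0.012766556070242593 -0.09698630022134312 -166.33786538075594 Fn 1.7504004858062332
scene needle deg 60.69500445408321 min 81.5249 med 169.59195
scene mark deg 61.08627065681001 min 43.22388 med 149.06238
top needle deg 62.187128854370805 min 79.24764 med 179.59497
top mark deg 63.58021966986169 min 51.14127 med 175.81616
```

The needle is within about 1° (0.7 mm) of the mark in both views. Release and lift.

Call:
{"fn": "play_rows", "kwargs": {"moves": [[0,0,0,0,0,0,3],[0,0,0,0,0,0,6],[0,0,0,0,0,0,8],[0,0,0,0,0,0,8],[0,0,0,0,0,0,8]]}}

```text
time: 16.4
position: [0.6016, 0.2975, 0.2316]
ee_rot: [2.095, 0.25, -2.095]
contact_force: [-0.1, -0.1, -0.8]
opening: 0.0583
```

Call:
{"fn": "play_rows", "kwargs": {"moves": [[0,0,0,-2,0,0,8],[0,0,0,-6,0,0,8],[0,0,0,-11,0,0,8],[0,0,0,-15,0,0,8],[0,0,0,-15,0,0,8]]}}

```text
time: 17.02
position: [0.6028, 0.2978, 0.3859]
ee_rot: [2.103, 0.253, -2.09]
contact_force: [-0.1, 0.2, -0.2]
opening: 0.08
```

```bash
python3 st.py
python3 - <<'E'
from h import *
from needle import report
a=optics.grab_frame("top")[:,:,::-1].copy(); b=optics.grab_frame("scene")[:,:,::-1].copy()
report("top",a); report("scene",b)
c=[cv2.resize(x,(400,360),interpolation=cv2.INTER_CUBIC) for x in(a[100:280,130:330],b[140:320,300:500])]
cv2.imwrite("pics/end.png",np.vstack([np.hstack(c),cv2.resize(np.hstack([a,b]),(800,250))]))
E
```

```text
17.025 [-0.0958  0.1871 -0.2297]
0.011671447565384501 -0.09730988948442561 -166.39180611562185 Fn -0.20384639940469665
top needle deg 62.17672383037079 min 81.524895 med 182.67786
top mark deg 63.3463809017211 min 53.810062 med 178.69269
scene needle deg 301.9315558947873 min 66.208984 med 165.4687
scene mark deg 61.05757675753936 min 42.84098 med 142.6561
```

View pics/end.png

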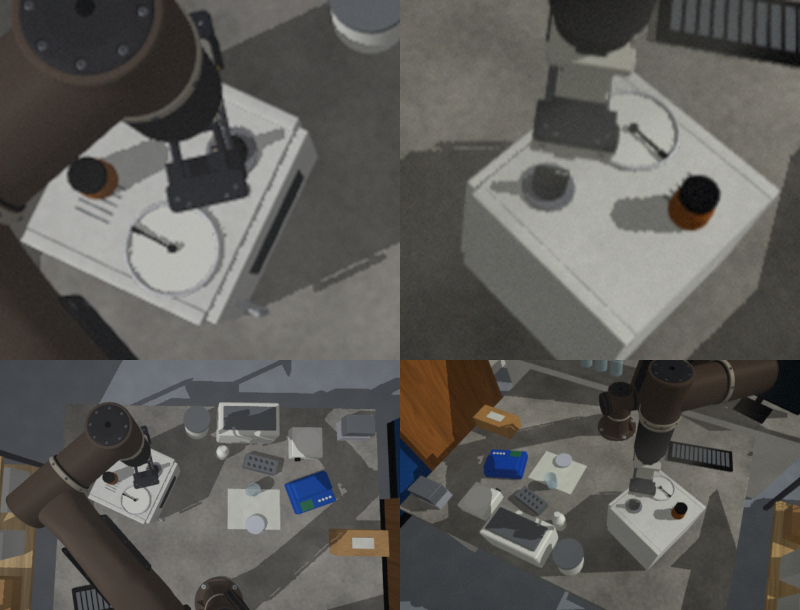

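The needle meets the mark in both views, the door is flush, the arm is clear and the bystanders haven't moved. Handing in.

```bash
python3 -c "
from station import manip
print(manip.sense()['qvel'].round(3), manip.close_job())"
```

```text
the job is handed in; nothing more can be done
[-0.001  0.017 -0.031 -0.006  0.002  0.001] None
```

The door is shut on its catch and the needle points at the mark. I handed the job in at about 17 s; the hand-in gives no verdict.

- **Door:** I pushed it shut at roughly 0.7 rad/s and then slowly over the catch, ending at about 18 N with no further movement. In the later pictures it was flush with the front and hadn't sprung back. I checked this only by force and pictures, not by measuring the door angle.
- **Knob:** I gripped the bar (opening 13.9 mm) and turned it 98.6° clockwise. The needle then measured 0.4° and 1.4° past the mark in the two views, about 0.3 to 1 mm at the tip against the 3 mm allowed. After release the top view still read 1.2° past.
- **Bystanders and arm:** In the last picture the other things stand where they were, by eye, and the arm was clear, about 15 cm above the knob, with no contact force.

**What went wrong or disagreed:**
- **First grip missed:** The fingers closed above the bar and pressed on its top with about 5 N. The true fingertips sit about 2 cm above the reported tool point. I went 2 cm lower and the second grip held; the pictures before and after showed the knob hadn't moved.
- **Void final reading:** The last needle reading from the scene camera (302°) doesn't count because the gripper hid part of the dial. In the picture itself the needle meets the mark.

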